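# Release the portable speaker's battery pack with its key

### The arm

A 6-joint arm with a two-finger parallel gripper is mounted at the origin on the work surface. World frame = base frame: x ahead of the robot, y to its left, z up, the work surface at z = 0. Lengths are in m, angles in degrees, forces in N, time in s.
With the tool pointing down it reaches from about 0.35 to 0.925 m from the base axis. Payload 6.4 kg.
Tool frame: the origin (TCP) lies midway between the tips of the shut fingers; the grasp point (between the pads) lies 19 mm behind it; z points along the fingers, y is the line along which they close (so a half turn about z gives the same grasp; the last joint's range is limited). The gripper opens to 94 mm and grips with 3 to 60 N. Pads are 16 mm wide; open, the fingers measure 119 mm over their backs; the gripper's body (75 mm by 177 mm) begins 78 mm behind the grasp point.
Start: joints at [58.665, 14.043, 89.255, -0, 76.702, -9.975], TCP at [0.237, 0.605, 0.205] pointing down, gripper open.
Joint ranges: [-179.41, 179.41], [-58.25, 129.5], [7.25, 145.43], [-54.29, 234.29], [11.92, 165.04], [-157.13, 157.13]. Speed limits (degrees/s): [147.25, 147.25, 180, 180, 180, 180].

### API

Orientations are given as [roll, pitch, yaw] about the fixed x, y, z axes, in that order (R = Rz(yaw) Ry(pitch) Rx(roll)).
In Python, from station import env gives the robot as it stands. The module is installed in compiled form; this text tells all that it offers.
- The arm moves only by the tool servo_tool, never from a script. Its argument "targets" is a list that holds one entry, the list of rows, each a list of 7 numbers: the turn, a rotation vector about the tool's x, y, z in degrees, then the shift along the tool's x, y, z in cm, then the opening, from 0 (shut) to 1 (fully open). In form: [[[ax, ay, az, dx, dy, dz, gripper], ...]]. A call has 1 to 5 rows; each row is the pose to reach, as a shift and turn from the pose commanded when the call began, along the tool's axes at that moment; what a row does not reach only later rows make up. A row lasts 1/12 s, in which the tool goes at most 41.7 mm and 7.16 degrees, less where a joint would pass 70% of its speed; a pose out of reach is approached as far as the arm can. A call with a gripper value outside its range is refused whole. The fingers move at their own pace and stop on an object; the grip force is fixed at half the most. Time passes only in rows, so rows that repeat a pose let the fingers close. It gives the time, the measured TCP pose, the force, the opening and the grip force at its end, in the units of the state.
- env.read_state(): the state, without advancing time (a new reading comes with each control period).
- env.capture(name): name is "scene" or "side" or "wrist"; returns a dict with "pixels" (384x512x3 uint8, red, green, blue), "vertical_fov" (degrees; the focal length in pixels is half the picture's height over the tangent of half this angle, whatever the lens; pixels are square), "cx", "cy" (the principal point, pixels), "world_from_camera" (4x4, takes a point from camera to world coordinates); the wrist camera has in their place "hand_eye" (4x4, takes a point from camera to tool coordinates, whose origin is the TCP and whose axes are the flange's). Camera axes: x right, y down, z forward; pixel columns grow to the right and rows downward; lengths in m; the calibration is good to about 2 mm. A picture is of the moment at which its call begins: read the wrist's pose just before it. There is no depth.
- env.finish_job(): hands the job in; it is judged then, once.
The state is a dict: "time_s": time; "q": joint angles; "joint_vel": joint speeds; "joint_efforts": joint torques, N m; "position": TCP position; "tool_rot": TCP orientation; "ft_force": force on the tool from outside, world axes, zero at the start; "wrist_torque": the same for the moment, N m; "opening": opening from 0.0 (shut) to 1.0 (fully open); "grasp_force": force on a finger pad.
Only numpy, scipy, OpenCV 4.12 (cv2) and the standard library are available. Lean on these libraries where they do the work, as an engineer would, in place of code of your own. Each camera call takes 0.05 s, during which the arm holds its last target. There are 200 camera calls.

### The job

Take the flat release key out of the wooden caddy, push its blade through the narrow slot in the top of the black speaker and gently press the hidden latch tab down to its stop, so that the battery pack comes all the way up and stays up; the latch cracks if it is forced. Then put the key back upright in its own socket, fully down, without disturbing the other things on the table.

Things in the scene. Friction and masses are not known exactly. Their poses are not given: they have to be found in the camera images.
- speaker: Black portable speaker lying fixed on the table, a block 140 (its x) x 240 (its y) x 80 mm high; origin at the centre of its underside. On its flat top: the battery pack at y -95 to +5 mm and the release slot at y +65 mm. More than 20 N between key and speaker (top, slot edges or latch) cracks it.
- latch_shaft (a point): Fixed point on the slot's axis 41 mm below the speaker's top. The shaft here is 24 x 28 mm and hides the latch tab: its top lies 16 to 38 mm below the speaker's top (differs each time, not measured) and it goes 12 mm straight down to a hard stop, 28 to 50 mm below the top. While moving it resists with some 4 to 6 N (friction, no spring; it stays where left).
- slot (a point): Centre of the release slot at the speaker's top face (80 mm above the table). The slot is 6.5 mm wide along the speaker's x and 15 mm long along the speaker's y, in a thin metal bezel, through the 8 mm thick top, edges square; axes as the speaker's.
- pack (a joint): Rise of the grey battery pack (85 x 100 mm, its top about flush with the speaker's) out of the speaker, in m: 0 down, 0.018 fully up. A linkage raises it 1.5 mm per mm of latch tab travel; it is held where the latch is left, and offers no grip of its own.
- caddy: Fixed pale wooden caddy block, 50 (its x) x 120 (its y) x 65 mm high, origin at the centre of its underside. Two upright through sockets: at y -30 mm the key's, at y +30 mm the pencil's.
- socket (a point): Centre of the key's socket mouth on the caddy's top, 65 mm above the table; the socket is 7 mm (caddy x) x 15 mm (caddy y), straight through; axes as the caddy's.
- key: Release key, 40 to 85 g, upright in the caddy at first, shoulder on its top, axes as the caddy's. Steel blade 4 (its x) x 12 (its y) x 60 mm long; above it a grey square handle 14 x 14 x 70 mm, sides along x and y. Origin: centre of the blade's tip (lower end), z up along the key. A half turn makes no difference. Grip it across the caddy's narrow x, away from the pencil.
- key_shoulder (a point): Centre of the key's shoulder, 60 mm above the tip, where the handle begins; it lies at point socket when the key is put away.
- pencil: Thick pencil stub standing in the caddy's other socket, its top about 120 mm above the table. Leave alone.
- remote: Black remote control 160 x 45 x 18 mm lying on the table. Leave alone.
- candle: Amber candle jar, 44 mm across, 65 mm high, between speaker and caddy. Leave alone.
- mug: Blue mug, 76 mm across, 90 mm high. Leave alone.
- pot: White pot, 90 mm across, 100 mm high. Leave alone.
- coaster: Cork coaster, 90 mm across, 8 mm thick. Leave alone.
- tin: Green tin box 75 x 110 x 55 mm. Leave alone.
Not all that is in view belongs to the job. Of the things shaped like the key, the grey one is meant.

How it is judged (in metres and radians):
On the way, in this order (a step that is already met when the one before it is completed fails the run):
1. the key's blade is through the slot (horizontal distance between key and slot below 0.006 m and z of key in the frame of slot below -0.012 m), for 0.05 s.
2. the latch is pressed home with the key in the slot and the pack is up (value of joint pack above 0.0165 m and horizontal distance between key and slot below 0.006 m and z of key in the frame of slot below -0.02 m), for 0.1 s.
At the end, for the whole second after the job is handed in: The battery pack stands fully up (at least 16.5 of 18 mm), and the key is back in its own socket, upright within 0.08 rad, its shoulder within 6 mm of the socket's mouth, released and at rest (value of joint pack above 0.0165 m and horizontal distance between key and socket below 0.006 m and distance between key_shoulder and socket below 0.006 m and angle between key's own z axis and vertical below 0.08 rad and linear speed of key below 0.02 m/s); the robot touches nothing.
It fails at once if more than 20 N between the key and the speaker or its latch (contact force between key and speaker above 20 N or contact force between key and latch above 20 N).
It fails at once if another thing on the table is moved by more than 30 mm (distance of any of pencil, remote, candle, mug, pot, coaster, tin from where it was at the start of the episode above 0.03 m).
It also fails if it takes over 58 s, if anything falls off the work surface, if the arm or the gripper's body presses on something with over 40 N, if the wrist force passes 120 N, or if a joint passes its speed limit or range.

## Working session

There is one attempt and no reset: what is moved stays moved. The work goes in short steps, Python scripts to look and compute and a tool call to move; the robot and the scene stay as the last step left them, time stands still between calls to the robot, and variables do not carry over. Pictures are saved under pics/ and viewed, at most 10 in all, crops included, and the job is handed in when it is done.

Besides the shell and the picture viewer there is one more tool, called after "Request:" as name([rows], argument=value, ...), one row to a line, values as JSON. servo_tool: Moves the arm, as the interface text tells. Its arguments: {"type":"object","properties":{"targets":{"type":"array"}},"required":["targets"]}

```bash
mkdir -p pics; cat > h.py <<'E'
import numpy as np, cv2
from station import env
from scipy.spatial.transform import Rotation as R
def snap(n,f=None):
    s=env.read_state(); c=env.capture(n); p=np.array(c["pixels"])
    if n=="wrist":
        T=np.eye(4);T[:3,:3]=R.from_euler('xyz',s["tool_rot"],degrees=True).as_matrix();T[:3,3]=s["position"]
        W=T@np.array(c["hand_eye"])
    else: W=np.array(c["world_from_camera"])
    fl=p.shape[0]/2/np.tan(np.radians(c["vertical_fov"])/2)
    if f: cv2.imwrite("pics/"+f,p[:,:,::-1]); np.savez("pics/"+f+".npz",p=p,W=W,fl=fl,cx=c["cx"],cy=c["cy"])
    return dict(p=p,W=W,fl=fl,cx=c["cx"],cy=c["cy"])
def load(f): return np.load("pics/"+f+".npz")
def ray(v,u,w):
    d=np.array([(u-v["cx"])/v["fl"],(w-v["cy"])/v["fl"],1]); W=v["W"]; return W[:3,3],W[:3,:3]@d
def onz(v,u,w,z):
    o,d=ray(v,u,w); return o+d*(z-o[2])/d[2]
def proj(v,P):
    q=np.linalg.inv(v["W"])@np.append(P,1); return v["fl"]*q[0]/q[2]+v["cx"],v["fl"]*q[1]/q[2]+v["cy"]
E
python3 - <<'E'
from h import *
s=env.read_state();print(s)
ims=[]
for n in("scene","side","wrist"):
    v=snap(n,n+"0.png");ims.append(v["p"]);print(n,v["W"].round(3).tolist(),v["fl"],v["cx"],v["cy"])
E
```

```text
{'time_s': 0.0, 'q': array([ 5.86650904e+01,  1.40823332e+01,  8.93246129e+01,  6.17085992e-04,
        7.67018590e+01, -9.97643258e+00]), 'joint_vel': array([-0.06883081,  0.01491669, -0.03248818, -0.05718092,  0.08471805,
       -0.02913175]), 'joint_efforts': array([ 4.29886095e-04, -4.15837562e+01, -3.14604092e+01,  6.84831245e-02,
        3.31282464e-02, -1.19753277e-04]), 'position': array([0.2364185 , 0.60483455, 0.2043681 ]), 'tool_rot': array([-1.79892944e+02, -1.94409165e-02,  1.58641362e+02]), 'ft_force': array([-0.68483441, -0.43188931, -0.46066009]), 'wrist_torque': array([ 0.02219881, -0.01804316,  0.0283636 ]), 'grasp_force': 0.0, 'opening': 0.9980635076479439}
scene [[0.316, 0.567, -0.76, 1.603], [0.949, -0.204, 0.242, -0.206], [-0.018, -0.798, -0.603, 0.86], [0.0, 0.0, 0.0, 1.0]] 455.58745351611503 245.71581167152908 191.424619494317
side [[-0.957, -0.187, 0.221, 0.392], [-0.289, 0.626, -0.724, 0.786], [-0.003, -0.757, -0.653, 0.682], [0.0, 0.0, 0.0, 1.0]] 355.63517609741587 252.61316084636167 188.3585760881698
wrist [[0.365, 0.897, 0.248, 0.165], [0.931, -0.351, -0.099, 0.633], [-0.002, 0.266, -0.964, 0.383], [0.0, 0.0, 0.0, 1.0]] 274.13038404936606 255.11038766670703 188.74775049622957
```

```bash
ls pics
```

```text
scene0.png
scene0.png.npz
side0.png
side0.png.npz
wrist0.png
wrist0.png.npz
```

View pics/scene0.png

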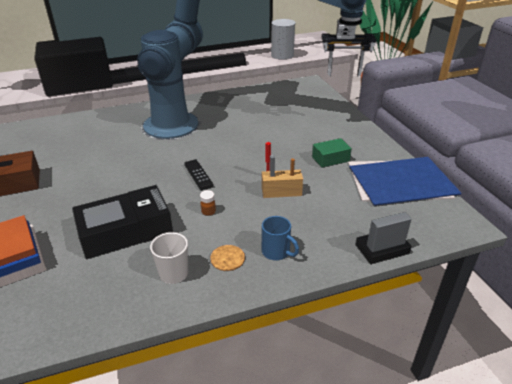

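View pics/side0.png

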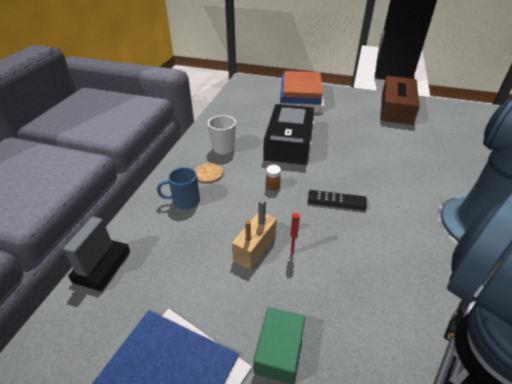

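The scene shows the speaker at (123,220) with a white bezel at (143,202), and the caddy at (282,183). The grey key is at (272,166), with a red lookalike in front of it at (268,155). In the side view the caddy is at (255,240), the key at (262,212), the red one at (295,230) and the speaker slot at (288,132).

```bash
python3 - <<'E'
from h import *
s=load("scene0.png");d=load("side0.png")
def c(v,x,y,w,h,k): return cv2.resize(np.ascontiguousarray(v["p"][y:y+h,x:x+w,::-1]),None,fx=k,fy=k,interpolation=cv2.INTER_CUBIC)
a=np.hstack([c(s,250,130,66,50+25,6),c(d,225,190,66,75,6)])
b=np.hstack([c(s,70,180,110,41+30,3.6),c(d,260,95,110,71,3.6)])[:, :792]
cv2.imwrite("pics/crops.png",cv2.resize(np.vstack([a[:, :792],cv2.resize(b,(792,140+100))]),None,fx=.85,fy=.85))
E
```

```text
(no output)
```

View pics/crops.png

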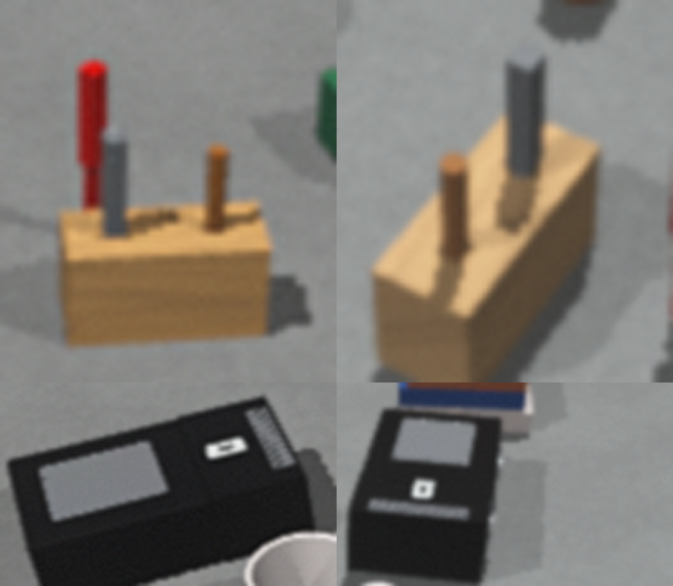

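```bash
cat >m.py <<'E'
from h import *
s=load("scene0.png");d=load("side0.png")
def tri(a,b):
    A=[];B=[]
    M=0;q=0
    for v,u in((s,a),(d,b)):
        o,r=ray(v,*u);r=r/np.linalg.norm(r);P=np.eye(3)-np.outer(r,r);M=M+P;q=q+P@o
    return np.linalg.solve(M,q)
print("keytop",tri((272.5,155.9),(262.1,201.4)))
for v,cs in((s,[(262.2,171.2),(263.3,180.6),(302.9,178.6),(301,170.2)]),(d,[(232.5,243.3),(251.2,252.4),(276.6,219.4),(258.2,213.1)])):
    P=np.array([onz(v,*c,.065) for c in cs])[:,:2];print(P.round(3).tolist(),P.mean(0).round(4))
    print([np.linalg.norm(P[i]-P[i-1]).round(3) for i in range(4)])
for v,(x,y,w,h) in((s,(125,190,35,20)),(d,(275,122,25,20))):
    c=v["p"][y:y+h,x:x+w]; m=(c.min(2)>130)*np.uint8(255)
    n,l,st,ce=cv2.connectedComponentsWithStats(m);i=1+st[1:,4].argmax();print(st[1:].tolist())
    cn=max(cv2.findContours((l==i).astype(np.uint8),0,1)[0],key=cv2.contourArea)
    ctr=cv2.minAreaRect(cn)[0]; ctr=(ctr[0]+x,ctr[1]+y);print("bezel",ctr,onz(v,*ctr,.08))
# red, pack
for v in(s,d):
    p=v["p"].astype(int);m=((p[...,0]>150)&(p[...,1]<50)&(p[...,2]<60)).astype(np.uint8)
    n,l,st,ce=cv2.connectedComponentsWithStats(m);print(st[1:].tolist())
sc=lambda x,y:(x/.85/3.6*1+70,(y-382)/.85/ (240/71)+180)
P=np.array([onz(s,*sc(*c),.08) for c in [(10,460),(42,553),(305,475),(265,400)]])
print(P.round(3).tolist(),P.mean(0),[np.linalg.norm(P[i]-P[i-1]).round(3) for i in range(4)])
P=np.array([onz(s,*sc(*c),.08) for c in [(40,470),(55,520),(168,485),(153,441)]])
print(P.round(3).tolist(),P.mean(0),[np.linalg.norm(P[i]-P[i-1]).round(3) for i in range(4)])
E
python3 m.py
```

```text
keytop [0.54506073 0.21481299 0.13250008]
[[0.519, 0.193], [0.567, 0.18], [0.597, 0.294], [0.555, 0.307]] [0.5594 0.2437]
[np.float64(0.119), np.float64(0.05), np.float64(0.119), np.float64(0.045)]
[[0.59, 0.296], [0.542, 0.308], [0.512, 0.194], [0.561, 0.186]] [0.5511 0.2462]
[np.float64(0.113), np.float64(0.05), np.float64(0.118), np.float64(0.049)]
[[0, 0, 4, 2, 6], [12, 9, 13, 7, 52]]
bezel (143.24528121948242, 202.3584909439087) [ 0.57017952 -0.17596639  0.08      ]
[[10, 7, 7, 6, 38]]
bezel (288.0, 131.5) [ 0.56821085 -0.1796537   0.08      ]
[[266, 143, 4, 2, 7]]
[[294, 217, 4, 1, 4]]
[[0.526, -0.361, 0.08], [0.671, -0.34, 0.08], [0.638, -0.115, 0.08], [0.508, -0.128, 0.08]] [ 0.5857126  -0.23603609  0.08      ] [np.float64(0.234), np.float64(0.146), np.float64(0.227), np.float64(0.131)]
[[0.551, -0.336, 0.08], [0.629, -0.327, 0.08], [0.612, -0.231, 0.08], [0.54, -0.236, 0.08]] [ 0.58312066 -0.28265387  0.08      ] [np.float64(0.101), np.float64(0.079), np.float64(0.098), np.float64(0.072)]
```

```bash
cat >>h.py <<'E'
def plan(pos,yaw,g,calls,p0=None,y0=None,rows=5):
    """rows for successive calls, tool kept vertical (levelling included only in the first call)"""
    st=env.read_state(); p0=st["position"] if p0 is None else np.array(p0); R0=R.from_euler('xyz',st["tool_rot"],degrees=True)
    if y0 is not None: R0=R.from_euler('xyz',[180,0,y0],degrees=True)
    R1=R.from_euler('xyz',[180,0,yaw],degrees=True); pos=np.array(pos)
    rv=(R0.inv()*R1).as_rotvec(degrees=True); N=calls*rows; out=[]
    for c in range(calls):
        Rs=R0*R.from_rotvec(rv*c*rows/N,degrees=True)
        L=[]
        for r in range(1,rows+1):
            sh=Rs.inv().apply((pos-p0)*r/N)*100
            L.append([*(np.round(rv*r/N,1)+0.).tolist(),*(np.round(sh,2)+0.).tolist(),g])
        print("call",c,[L])
def where():
    s=env.read_state();print("t%.2f"%s["time_s"],s["position"].round(4),s["tool_rot"].round(2),"F",s["ft_force"].round(1),"op",round(s["opening"],3),"gf",round(s["grasp_force"],1))
E
python3 - <<'E'
from h import *
import io,contextlib
with contextlib.redirect_stdout(io.StringIO()):
    from m import tri
for a,b in (((268,142.5),(296,214)),((267,170),(293,252))): print("red",tri(a,b))
plan([.545,.215,.23],74,1,3)
E
```

```text
red [0.46396977 0.23074145 0.12995505]
red [0.45643587 0.23674095 0.01613426]
call 0 [[[0.0, 0.0, 5.6, -2.86, -1.67, -0.17, 1], [0.0, 0.0, 11.3, -5.72, -3.34, -0.34, 1], [0.0, 0.0, 16.9, -8.59, -5.02, -0.5, 1], [0.0, 0.0, 22.6, -11.45, -6.69, -0.67, 1], [0.0, 0.0, 28.2, -14.31, -8.36, -0.84, 1]]]
call 1 [[[0.0, 0.0, 5.6, -3.31, -0.12, -0.17, 1], [0.0, 0.0, 11.3, -6.63, -0.24, -0.34, 1], [0.0, 0.0, 16.9, -9.94, -0.36, -0.51, 1], [0.0, 0.0, 22.6, -13.25, -0.48, -0.68, 1], [0.0, 0.0, 28.2, -16.56, -0.6, -0.84, 1]]]
call 2 [[[0.0, 0.0, 5.6, -2.98, 1.46, -0.17, 1], [0.0, 0.0, 11.3, -5.95, 2.92, -0.34, 1], [0.0, 0.0, 16.9, -8.93, 4.38, -0.51, 1], [0.0, 0.0, 22.6, -11.9, 5.84, -0.68, 1], [0.0, 0.0, 28.2, -14.88, 7.3, -0.85, 1]]]
```

Request:
servo_tool([
  [[0,0,5.6,-2.86,-1.67,-0.17,1],[0,0,11.3,-5.72,-3.34,-0.34,1],[0,0,16.9,-8.59,-5.02,-0.5,1],[0,0,22.6,-11.45,-6.69,-0.67,1],[0,0,28.2,-14.3,-8.36,-0.84,0.8]],
])

```text
time_s: 0.57
position: [0.3399, 0.474, 0.2136]
tool_rot: [-180.0, 0.0, 130.2]
ft_force: [0.5, 0.5, -0.0]
opening: 0.961
grasp_force: 0.0
```

Request:
servo_tool([
  [[0,0,5.6,-3.31,-0.12,-0.17,0.5],[0,0,11.3,-6.63,-0.24,-0.34,0.5],[0,0,16.9,-9.94,-0.36,-0.51,0.5],[0,0,22.6,-13.25,-0.48,-0.68,0.5],[0,0,28.2,-16.56,-0.6,-0.84,0.5]],
])

```text
time_s: 0.98
position: [0.4429, 0.344, 0.2222]
tool_rot: [-180.0, 0.0, 102.0]
ft_force: [0.4, -0.6, -0.5]
opening: 0.61
grasp_force: 0.0
```

Request:
servo_tool([
  [[0,0,5.6,-2.98,1.46,-0.17,0.5],[0,0,11.3,-5.95,2.92,-0.34,0.5],[0,0,16.9,-8.93,4.38,-0.51,0.5],[0,0,22.6,-11.9,5.84,-0.68,0.5],[0,0,28.2,-14.88,7.3,-0.85,0.5]],
])

```text
time_s: 1.4
position: [0.5458, 0.2141, 0.2305]
tool_rot: [-180.0, 0.0, 73.8]
ft_force: [0.4, -0.2, 0.6]
opening: 0.495
grasp_force: 0.0
```

```bash
python3 - <<'E'
from h import *
where(); v=snap("wrist","w1.png"); where()
for P in([.545,.215,.135],[.545,.215,.065],[.555,.245,.065]): print(proj(v,P))
cv2.imwrite("pics/w1b.png",cv2.resize(v["p"][:,:,::-1],None,fx=1.5,fy=1.5))
E
```

```text
t1.40 [0.5458 0.2141 0.2305] [-1.7998e+02  1.0000e-02  7.3750e+01] F [ 0.4 -0.2  0.6] op 0.495 gf 0.0
t1.45 [0.5492 0.2099 0.231 ] [1.7983e+02 1.0000e-01 7.3300e+01] F [ 1.6 -3.5  0.4] op 0.5 gf 0.0
(np.float64(253.69209720829267), np.float64(189.592178033495))
(np.float64(253.94546685375465), np.float64(174.91871281825925))
(np.float64(254.85822422084868), np.float64(150.26938558233192))
```

View pics/w1b.png

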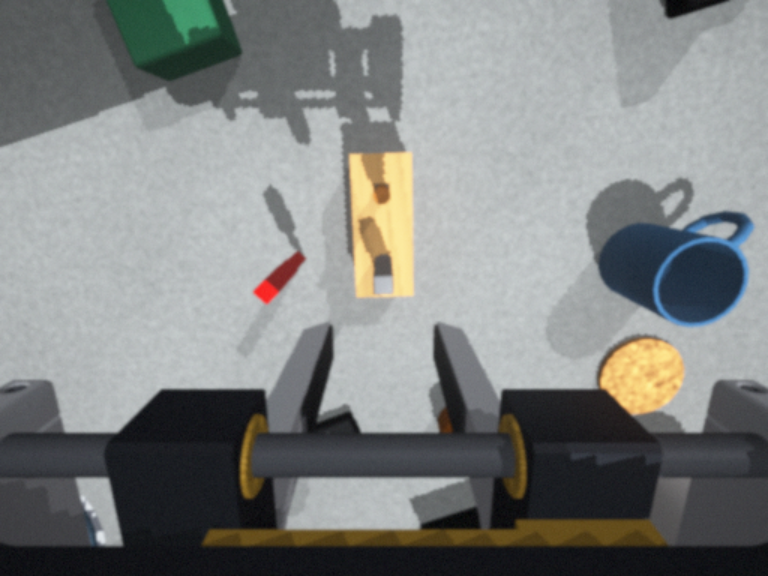

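The wrist view shows the key's handle top at (383,283) of the 1.5x picture, within about 2 mm of the prediction. The caddy is nearly square to the tool, and the red lookalike is well outside the fingers.

Request:
servo_tool([
  [[0,0,0,0,0,0,0.5],[0,0,0,0,0,0,0.5],[0,0,0,0,0,0,0.5]],
])

```text
time_s: 1.7
position: [0.5445, 0.2162, 0.2304]
tool_rot: [-179.9, 0.0, 74.1]
ft_force: [0.1, -0.4, 0.1]
opening: 0.502
grasp_force: 0.0
```

```bash
python3 - <<'E'
from h import *
where(); v=snap("wrist","w2.png"); where()
hsv=cv2.cvtColor(v["p"],cv2.COLOR_RGB2HSV)
H,S,V=[hsv[...,i].astype(int) for i in range(3)]
m=((H>10)&(H<28)&(S>70)&(V>110)).astype(np.uint8)
m[:, :215]=0;m[:,300:]=0;m[205:]=0
m=cv2.morphologyEx(m,cv2.MORPH_CLOSE,np.ones((5,5)))
c=max(cv2.findContours(m,0,1)[0],key=cv2.contourArea);x,y,w,h=cv2.boundingRect(c);print(x,y,w,h)
# caddy side edges per row
for r in range(y+4,y+h-4,12):
    q=np.where(m[r])[0]; a=onz(v,q.min(),r,.065);b=onz(v,q.max()+1,r,.065);print(r,q.min(),q.max(),a.round(4),b.round(4))
# key: low saturation pixels inside
k=((S<60)&(np.indices(S.shape)[1]>240)&(np.indices(S.shape)[1]<272)&(np.indices(S.shape)[0]>160)&(np.indices(S.shape)[0]<205))
for r in range(160,204,2): print(r,"".join("%4d"%t for t in V[r,242:270]), )
E
```

```text
t1.70 [0.5445 0.2162 0.2304] [-1.7995e+02  1.0000e-02  7.4130e+01] F [ 0.1 -0.4  0.1] op 0.502 gf 0.0
t1.75 [0.5444 0.2165 0.2305] [-1.7996e+02  1.0000e-02  7.4150e+01] F [-0.4  0.5  0.2] op 0.5 gf 0.0
234 103 43 97
107 235 276 [0.5447 0.3038 0.065 ] [0.5932 0.2899 0.065 ]
119 235 276 [0.5406 0.2904 0.065 ] [0.5897 0.2764 0.065 ]
131 235 276 [0.5364 0.2767 0.065 ] [0.5861 0.2626 0.065 ]
143 236 276 [0.5333 0.2624 0.065 ] [0.5823 0.2484 0.065 ]
155 236 276 [0.5289 0.2481 0.065 ] [0.5785 0.2339 0.065 ]
167 237 276 [0.5257 0.2331 0.065 ] [0.5747 0.2191 0.065 ]
179 238 276 [0.5224 0.2177 0.065 ] [0.5707 0.2039 0.065 ]
191 238 276 [0.5177 0.2023 0.065 ] [0.5666 0.1883 0.065 ]
160  227 194 171 164 167 172 177 180 182 181 184 187 182 186 203 236 250 251 249 247 248 248 251 252 252 252 252 252
162  244 230 187 167 167 170 173 179 181 183 185 183 184 182 191 215 242 249 249 247 247 249 251 252 252 252 252 252
164  247 241 220 180 167 172 179 179 182 182 185 185 184 182 185 202 234 249 250 248 247 249 250 251 252 252 252 252
166  249 245 232 196 169 170 173 178 178 182 185 187 184 185 189 193 
[... 1453 characters left out ...]
92  244 242 241 240 240 241 241 238 220 185 188 195 197 199 199 201 201 204 204 206 199 211 235 248 249 248 249 250
194  245 244 242 241 240 241 242 238 223 186 188 196 197 201 200 204 205 208 209 210 205 210 237 249 249 248 247 249
196  245 244 241 240 240 241 242 239 223 195 186 196 200 200 201 204 205 205 209 206 211 227 244 249 249 248 247 249
198  241 240 238 237 236 238 237 236 235 234 232 231 230 225 228 230 233 232 230 231 233 237 241 243 240 236 234 235
200  180 174 178 177 176 175 181 177 175 180 179 181 179 174 177 179 180 178 173 177 180 186 191 195 198 200 197 194
202  174 171 168 168 169 170 172 171 172 170 167 170 171 167 169 168 171 175 174 178 189 192 191 193 193 193 193 195
```

```bash
python3 - <<'E'
from h import *
v=load("w2.png")
print("top",onz(v,257,191.2,.135),"w",np.linalg.norm(onz(v,250.6,191,.135)-onz(v,263.5,191,.135)))
a,b=onz(v,256,102.7,.065),onz(v,257.3,199.3,.065);print(a,b,np.linalg.norm(a-b))
c=(a+b)/2;y=np.radians(75.2);print("caddy",c,"socket",c-.03*np.array([np.cos(y),np.sin(y),0]))
E
```

```text
top [0.54644765 0.21460791 0.135     ] w 0.013394946848513542
[0.57031426 0.30158368 0.065     ] [0.53879501 0.18447586 0.065     ] 0.12127532205029326
caddy [0.55455463 0.24302977 0.065     ] socket [0.54689126 0.21402507 0.065     ]
```

```bash
python3 - <<'E'
from h import *
where();plan([.5466,.2143,.15],75.2,.4,1)
plan([.5466,.2143,.096],75.2,.4,1,[.5466,.2143,.15],75.2)
E
```

```text
t1.75 [0.5444 0.2165 0.2305] [-1.7996e+02  1.0000e-02  7.4150e+01] F [-0.4  0.5  0.2] op 0.5 gf 0.0
call 0 [[[0.0, 0.0, -0.2, -0.03, 0.06, 1.61, 0.4], [0.0, 0.0, -0.4, -0.06, 0.11, 3.22, 0.4], [0.0, 0.0, -0.6, -0.09, 0.17, 4.83, 0.4], [0.0, 0.0, -0.8, -0.12, 0.22, 6.44, 0.4], [0.0, 0.0, -1.0, -0.15, 0.28, 8.05, 0.4]]]
call 0 [[[0.0, 0.0, 0.0, 0.0, 0.0, 1.08, 0.4], [0.0, 0.0, 0.0, 0.0, 0.0, 2.16, 0.4], [0.0, 0.0, 0.0, 0.0, 0.0, 3.24, 0.4], [0.0, 0.0, 0.0, 0.0, 0.0, 4.32, 0.4], [0.0, 0.0, 0.0, 0.0, 0.0, 5.4, 0.4]]]
```

Request:
servo_tool([
  [[0,0,-0.4,-0.06,0.11,1.6,0.4],[0,0,-0.8,-0.12,0.22,3.2,0.4],[0,0,-1.0,-0.15,0.28,4.8,0.4],[0,0,-1.0,-0.15,0.28,6.4,0.4],[0,0,-1.0,-0.15,0.28,8.05,0.4]],
])

```text
time_s: 2.17
position: [0.5467, 0.2146, 0.1496]
tool_rot: [180.0, -0.0, 75.2]
ft_force: [0.5, -0.6, -0.2]
opening: 0.4
grasp_force: 0.0
```

Request:
servo_tool([
  [[0,0,0,0,0,1.4,0.4],[0,0,0,0,0,2.8,0.4],[0,0,0,0,0,4.2,0.4],[0,0,0,0,0,5.4,0.4],[0,0,0,0,0,5.4,0.4]],
])

```text
time_s: 2.58
position: [0.545, 0.2139, 0.0934]
tool_rot: [-179.7, 0.1, 75.1]
ft_force: [-0.3, -0.0, -0.3]
opening: 0.398
grasp_force: 0.0
```

Request:
servo_tool([
  [[0,0,0,0,0,0,0.4],[0,0,0,0,0,0,0.25],[0,0,0,0,0,0,0.2]],
])

```text
time_s: 2.83
position: [0.5482, 0.2137, 0.0975]
tool_rot: [179.9, -0.1, 75.1]
ft_force: [-0.9, -0.1, 0.8]
opening: 0.292
grasp_force: 0.0
```

Request:
servo_tool([
  [[0,0,0,0,0,0,0.2],[0,0,0,0,0,0,0.2],[0,0,0,0,0,0,0.2],[0,0,0,0,0,0,0.2]],
])

```text
time_s: 3.17
position: [0.5476, 0.2133, 0.0965]
tool_rot: [180.0, -0.0, 75.0]
ft_force: [0.3, 0.3, -0.7]
opening: 0.203
grasp_force: 0.0
```

Request:
servo_tool([
  [[0,0,0,0,0,0,0.17],[0,0,0,0,0,0,0.14],[0,0,0,0,0,0,0.1],[0,0,0,0,0,0,0.0],[0,0,0,0,0,0,0.0]],
])

```text
time_s: 3.58
position: [0.5475, 0.2133, 0.0963]
tool_rot: [-180.0, 0.0, 75.0]
ft_force: [0.5, -0.5, 0.3]
opening: 0.146
grasp_force: 30.0
```

Request:
servo_tool([
  [[0,0,0,0,0,0,0],[0,0,0,0,0,0,0],[0,0,0,0,0,0,0]],
])

```text
time_s: 3.83
position: [0.5474, 0.2133, 0.0962]
tool_rot: [-180.0, 0.0, 75.0]
ft_force: [-0.4, -0.6, 0.9]
opening: 0.147
grasp_force: 30.0
```

Request:
servo_tool([
  [[0,0,0,0,0,-0.8,0],[0,0,0,0,0,-2.0,0],[0,0,0,0,0,-3.4,0],[0,0,0,0,0,-4.8,0],[0,0,0,0,0,-6.2,0]],
])

```text
time_s: 4.25
position: [0.5476, 0.2135, 0.16]
tool_rot: [180.0, -0.0, 75.0]
ft_force: [0.8, 0.3, -0.6]
opening: 0.15
grasp_force: 30.0
```

Request:
servo_tool([
  [[0,0,0,0,0,-1.4,0],[0,0,0,0,0,-2.8,0],[0,0,0,0,0,-4.0,0],[0,0,0,0,0,-4.8,0],[0,0,0,0,0,-4.8,0]],
])

```text
time_s: 4.67
position: [0.5488, 0.2136, 0.2092]
tool_rot: [179.8, -0.1, 75.0]
ft_force: [-0.1, 0.0, -0.9]
opening: 0.145
grasp_force: 30.0
```

```bash
python3 - <<'E'
from h import *
where();plan([.572,-.208,.206],96,0,4)
E
```

```text
t4.67 [0.5488 0.2136 0.2092] [ 1.7976e+02 -1.2000e-01  7.5040e+01] F [-0.1  0.  -0.9] op 0.145 gf 30.0
call 0 [[[0.0, 0.0, -1.0, -2.01, 0.66, 0.01, 0], [0.0, 0.0, -2.1, -4.01, 1.31, 0.03, 0], [0.0, 0.0, -3.1, -6.02, 1.97, 0.04, 0], [0.1, 0.0, -4.2, -8.03, 2.62, 0.06, 0], [0.1, 0.0, -5.2, -10.03, 3.28, 0.07, 0]]]
call 1 [[[0.0, 0.0, -1.0, -2.06, 0.47, 0.01, 0], [0.0, 0.0, -2.1, -4.12, 0.94, 0.03, 0], [0.0, 0.0, -3.1, -6.17, 1.41, 0.04, 0], [0.1, 0.0, -4.2, -8.23, 1.88, 0.06, 0], [0.1, 0.0, -5.2, -10.29, 2.35, 0.07, 0]]]
call 2 [[[0.0, 0.0, -1.0, -2.09, 0.28, 0.01, 0], [0.0, 0.0, -2.1, -4.19, 0.56, 0.03, 0], [0.0, 0.0, -3.1, -6.28, 0.84, 0.04, 0], [0.1, 0.0, -4.2, -8.37, 1.12, 0.06, 0], [0.1, 0.0, -5.2, -10.46, 1.4, 0.07, 0]]]
call 3 [[[0.0, 0.0, -1.0, -2.11, 0.09, 0.02, 0], [0.0, 0.0, -2.1, -4.22, 0.18, 0.03, 0], [0.0, 0.0, -3.1, -6.33, 0.26, 0.05, 0], [0.1, 0.0, -4.2, -8.44, 0.35, 0.06, 0], [0.1, 0.0, -5.2, -10.55, 0.44, 0.08, 0]]]
```

Request:
servo_tool([
  [[0,0,-1.0,-2.0,0.66,0,0],[0,0,-2.1,-4.0,1.31,0,0],[0,0,-3.1,-6.0,1.97,0,0],[0,0,-4.2,-8.0,2.62,0,0],[0,0,-5.2,-10.0,3.28,0,0]],
])

```text
time_s: 5.08
position: [0.5528, 0.1073, 0.2054]
tool_rot: [-179.9, 0.0, 80.3]
ft_force: [0.1, -0.3, -0.5]
opening: 0.148
grasp_force: 30.0
```

Request:
servo_tool([
  [[0,0,-1.0,-2.06,0.47,0,0],[0,0,-2.1,-4.12,0.94,0,0],[0,0,-3.1,-6.17,1.41,0,0],[0,0,-4.2,-8.23,1.88,0,0],[0,0,-5.2,-10.3,2.35,0,0]],
])

```text
time_s: 5.5
position: [0.5586, 0.0018, 0.2054]
tool_rot: [-179.9, -0.0, 85.5]
ft_force: [0.1, 0.4, 0.8]
opening: 0.145
grasp_force: 30.0
```

Request:
servo_tool([
  [[0,0,-1.0,-2.1,0.28,0,0],[0,0,-2.1,-4.2,0.56,0,0],[0,0,-3.1,-6.3,0.84,0,0],[0,0,-4.2,-8.4,1.12,0,0],[0,0,-5.2,-10.5,1.4,0,0]],
])

```text
time_s: 5.92
position: [0.5642, -0.1039, 0.2054]
tool_rot: [-179.9, -0.0, 90.7]
ft_force: [-0.7, -0.8, 0.2]
opening: 0.145
grasp_force: 30.0
```

Request:
servo_tool([
  [[0,0,-1.4,-2.8,0.1,0,0],[0,0,-2.8,-5.6,0.22,0,0],[0,0,-4.0,-8.0,0.33,0,0],[0,0,-4.8,-9.8,0.4,0,0],[0,0,-5.2,-10.5,0.44,0,0]],
])

```text
time_s: 6.33
position: [0.5697, -0.2101, 0.2054]
tool_rot: [-179.9, -0.0, 95.7]
ft_force: [-0.6, -0.8, -0.7]
opening: 0.15
grasp_force: 30.0
```

Request:
servo_tool([
  [[0,0,0,0,0,0,0],[0,0,0,0,0,0,0],[0,0,0,0,0,0,0],[0,0,0,0,0,0,0]],
])

```text
time_s: 6.67
position: [0.5703, -0.2067, 0.2062]
tool_rot: [-180.0, -0.0, 95.9]
ft_force: [0.4, -0.4, -0.8]
opening: 0.142
grasp_force: 30.0
```

```bash
python3 - <<'E'
from h import *
where(); v=snap("wrist","w3.png"); where()
print(proj(v,[.569,-.178,.08]))
c=v["p"][90:240,180:340,::-1];cv2.imwrite("pics/w3b.png",cv2.resize(c,None,fx=4,fy=4,interpolation=cv2.INTER_CUBIC)[:600])
E
```

```text
t6.67 [ 0.5703 -0.2067  0.2062] [-1.7999e+02 -2.0000e-02  9.5910e+01] F [ 0.4 -0.4 -0.8] op 0.142 gf 30.0
t6.72 [ 0.5703 -0.2068  0.2063] [-1.800e+02 -1.000e-02  9.592e+01] F [-0.6 -0.4 -0.5] op 0.144 gf 30.0
(np.float64(256.29189069038114), np.float64(157.94699367011341))
```

View pics/w3b.png

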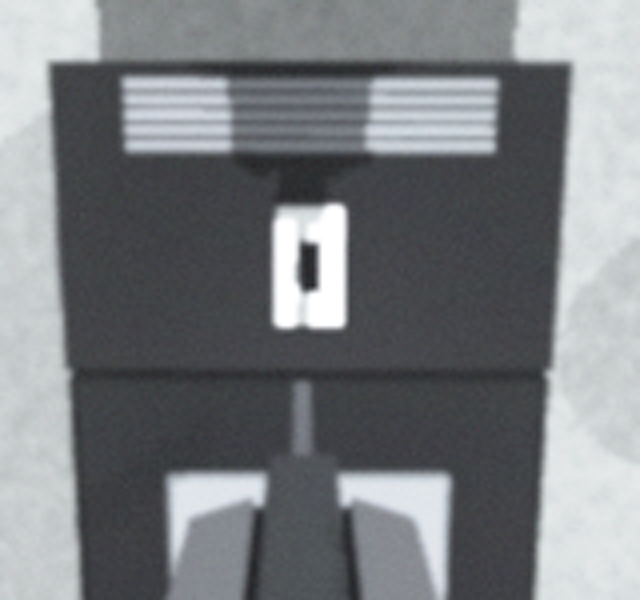

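The crop shows the blade tip at (303,380), the slot at (309,267) inside the white bezel centred at (310,266), and speaker edges nearly parallel to the picture's axes, so the yaw is about right.

```bash
cat >slot.py <<'E'
from h import *
def meas(v,tip_off=.0912,tz=None):
    g=v["p"].astype(float).mean(2)
    m=(g>150).astype(np.uint8); n,l,st,ce=cv2.connectedComponentsWithStats(m)
    return g,m,l,st,ce
if __name__=="__main__":
    v=load("w3.png");g,m,l,st,ce=meas(v)
    for i in range(1,len(st)):
        x,y,w,h,a=st[i]
        if 150<a<900 and 240<x<265: print(st[i])
    b=g[135:178,244:272]
    wts=np.clip(230-g[148:166,250:265],0,None)
    print(g[140:176:2,244:272].astype(int))
    print(g[180:206:2,246:268].astype(int))
    # speaker side edges per row: dark run
    for r in range(110,182,10):
        q=np.where(g[r,185:335]<130)[0]+185;q0,q1=q.min(),q.max()+1
        print(r,q0,q1,onz(v,q0-.5,r,.08).round(4),onz(v,q1-.5,r,.08).round(4))
E
python3 slot.py
```

```text
[248 141  19  31 507]
[264 208  29  35 417]
[[ 67  67  65  67  62  62  64  72  68  65  66  69  67  66  67  67  73  94
  110 116 115  99  77  71  67  64  66  68]
 [ 67  69  68  73 100 152 190 194 195 192 191 196 195 195 196 196 212 244
  253 254 253 243 162  81  67  69  65  67]
 [ 64  64  66  80 134 202 237 239 240 234 224 220 223 222 223 231 249 254
  255 255 255 252 184  86  68  68  70  70]
 [ 67  68  66  97 188 249 255 255 255 253 236 219 230 248 253 254 255 255
  255 255 255 252 186  90  70  68  72  71]
 [ 70  69  68  97 193 251 255 255 255 253 235 217 233 251 255 255 255 255
  255 255 255 252 186  84  73  68  68  71]
 [ 70  66  71  99 191 251 255 255 255 253 210 141 150 184 198 226 251 255
  255 255 255 251 175  82  68  71  72  72]
 [ 72  67  71  93 191 251 255 255 255 252 190  78  47  46  61 148 245 255
  255 255 255 251 167  82  71  71  71  69]
 [ 67  67  69  97 190 251 255 255 255 251 185  78  47  44  59 147 245 255
  255 255 255 251 170  78  73  72  67  69]
 [ 69  70  68 100 194 251 255 255 253 229 149  72  43  45  61 148 245 255
  255 255 255 251 169  79  72  75  71  70]
 [ 
[... 2072 characters left out ...]
]
 [ 65  65  65  66  66  68  79 105 118 122 118 105  87  70  65  66  68  66
   66  64  63  68]
 [ 64  70  75  82  80  78  85  86  93  88  93  88  86  84  80  82  80  82
   70  65  63  63]]
110 193 322 [ 0.4959 -0.1337  0.08  ] [ 0.633  -0.1196  0.08  ]
120 193 322 [ 0.4963 -0.1441  0.08  ] [ 0.6347 -0.1299  0.08  ]
130 194 321 [ 0.4979 -0.1545  0.08  ] [ 0.6354 -0.1404  0.08  ]
140 194 320 [ 0.4983 -0.1653  0.08  ] [ 0.636  -0.1512  0.08  ]
150 194 320 [ 0.4988 -0.1763  0.08  ] [ 0.6378 -0.162   0.08  ]
160 195 319 [ 0.5004 -0.1874  0.08  ] [ 0.6386 -0.1732  0.08  ]
170 196 319 [ 0.502  -0.1987  0.08  ] [ 0.6404 -0.1845  0.08  ]
180 196 318 [ 0.5025 -0.2103  0.08  ] [ 0.6412 -0.1961  0.08  ]
```

```bash
python3 - <<'E'
from h import *
v=load("w3.png")
S=onz(v,256.8,156.4,.08);T=onz(v,255.1,185,.115);y=np.radians(95.9);tx=np.array([np.cos(y),np.sin(y),0])
ty=np.array([np.sin(y),-np.cos(y),0])
K=T-.006*tx; P=np.array([.5703,-.2067,.2062])
print("slot",S,"tip axis",K,"tip-TCP in tool",(K-P)@tx,(K-P)@ty)
print("slot-TCP",(S-P)@tx,(S-P)@ty,"slot-tip",(S-K)@tx,(S-K)@ty)
print("blade w",np.linalg.norm(onz(v,252.9,190,.115)-onz(v,257.3,190,.115)))
E
```

```text
slot [ 0.56938487 -0.17621394  0.08      ] tip axis [ 0.57053064 -0.20610439  0.115     ] tip-TCP in tool 0.0005687456648842268 0.00029064341322420663
slot-TCP 0.030418636723974 0.002223457316370521 slot-tip 0.029849891059089775 0.0019328139031463138
blade w 0.004494295521741983
```

Request:
servo_tool([
  [[0,0,0.1,0.7,0.05,0.5,0],[0,0,0.2,1.4,0.1,1.1,0],[0,0,0.3,2.1,0.14,1.7,0],[0,0,0.4,2.7,0.18,2.1,0],[0,0,0.4,2.99,0.19,2.3,0]],
])

```text
time_s: 7.13
position: [0.5685, -0.1764, 0.1819]
tool_rot: [-179.9, -0.1, 95.5]
ft_force: [0.4, 0.2, -0.4]
opening: 0.148
grasp_force: 30.0
```

Request:
servo_tool([
  [[0,0,0,0,0,0,0],[0,0,0,0,0,0,0],[0,0,0,0,0,0,0],[0,0,0,0,0,0,0]],
])

```text
time_s: 7.47
position: [0.5693, -0.1784, 0.1837]
tool_rot: [180.0, 0.0, 95.4]
ft_force: [0.1, 0.5, 0.5]
opening: 0.147
grasp_force: 30.0
```

```bash
python3 - <<'E'
from h import *
where(); v=snap("wrist","w4.png")
print(proj(v,[.5694,-.1762,.08]))
c=v["p"][140:220,206:306,::-1];cv2.imwrite("pics/w4b.png",cv2.resize(c,None,fx=6,fy=6,interpolation=cv2.INTER_CUBIC))
g=v["p"].astype(float).mean(2)
print(g[164:200:1,244:272].astype(int))
E
```

```text
t7.47 [ 0.5693 -0.1784  0.1837] [1.7997e+02 3.0000e-02 9.5420e+01] F [0.1 0.5 0.5] op 0.147 gf 30.0
(np.float64(254.98933764363804), np.float64(185.9408839226465))
[[ 74  70  74 ...  70  69  67]
 [ 70  73  69 ...  68  70  72]
 [ 71  71  70 ...  70  69  71]
 ...
 [ 75 111 208 ...  74  77  78]
 [ 72 104 193 ...  72  79  74]
 [ 75  98 184 ...  74  75  74]]
```

View pics/w4b.png

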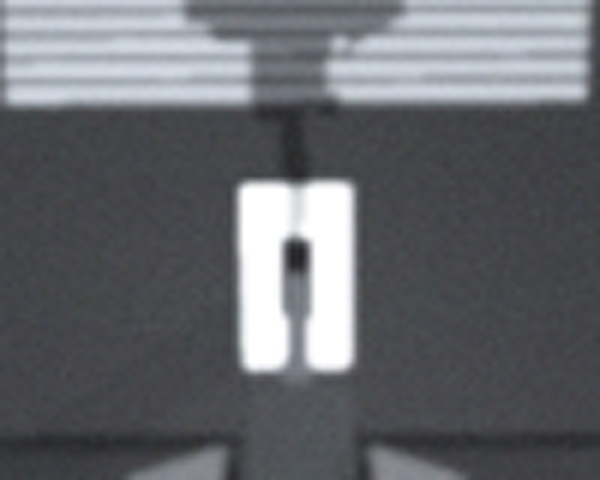

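The picture shows the blade laterally centred on the slot: blade column 297, slot column 296. The tip is at row about 272 and the bezel spans rows 180 to 373.

```bash
python3 - <<'E'
from h import *
where()
v=load("w4.png");g=v["p"].astype(float).mean(2)
np.set_printoptions(linewidth=250,threshold=9999)
print(g[166:206,[248,249,254,255,256,263,264]].astype(int).T)
print(g[181:196:2,244:270].astype(int))
P=np.array([.5693,-.1784,.1837]);y=np.radians(95.42);tx=np.array([np.cos(y),np.sin(y),0]);ty=np.array([np.sin(y),-np.cos(y),0])
S=onz(v,255.3,186.1,.08);K=onz(v,255.4,185.3,.0925)-.006*tx
print(S,K,(S-K)@tx,(S-K)@ty,(K-P)@tx,(K-P)@ty)
E
```

```text
t7.52 [ 0.5693 -0.1784  0.1836] [1.7997e+02 2.0000e-02 9.5420e+01] F [ 0.1 -0.  -0.6] op 0.15 gf 30.0
[[ 69  73  72  79 182 252 255 255 255 255 255 255 255 255 255 255 255 255 255 255 255 255 255 255 255 255 255 255 255 255 254 255 255 254 253 218 116  84  83  80]
 [ 71  67  71  80 182 252 255 255 255 255 255 255 255 255 255 255 255 255 255 255 255 255 255 255 255 255 255 255 255 255 255 255 255 255 252 209 112  83  79  83]
 [ 43  43  47  58 121 208 232 235 235 236 235 235 226 169  83  55  50  50  60  90 113 122 121 118 122 125 139 160 169 170 170 170 168 155 138 128 119 110  95  87]
 [ 49  47  44  52 112 185 214 219 217 220 221 228 220 158  83  49  45  44  54  89 117 126 129 129 126 124 129 128 129 130 128 127 129 127 126 126 120 108  93  88]
 [ 46  51  46  58 121 202 227 230 230 231 236 247 246 200  98  55  47  51  62  87 113 120 127 125 127 128 132 148 157 159 156 156 159 154 145 132 119 108  96  86]
 [ 70  71  69  89 174 244 252 253 253 253 253 253 253 253 253 253 253 253 253 253 253 253 253 253 253 253 253 253 253 253 253 253 253 252 241 175 100  81  83  85]
 [ 70  72  68  83 13
[... 465 characters left out ...]
 [ 77 121 225 253 255 255 255 254 234 145 122 126 120 158 243 255 255 255 255 253 212 116  78  73  72  75]
 [ 76 118 218 252 255 255 255 254 233 146 118 129 125 160 243 255 255 255 255 253 212 115  78  72  75  76]
 [ 75 113 210 252 255 255 255 254 243 158 125 124 128 159 244 255 255 255 255 253 215 113  81  77  75  75]
 [ 73 115 213 251 255 255 255 255 254 233 160 128 148 218 252 255 255 255 255 253 215 116  78  76  79  75]
 [ 74 111 212 252 255 255 255 255 254 244 170 130 159 234 254 255 255 255 255 253 215 114  76  75  76  75]]
[ 0.56974568 -0.17634368  0.08      ] [ 0.56999823 -0.17815704  0.0925    ] 0.001829107155951294 -8.013893609415943e-05 0.00017591757733791745 0.0007180549395318897
```

Request:
servo_tool([
  [[0,0,0,0.08,0,0.2,0],[0,0,0,0.16,0,0.4,0],[0,0,0,0.16,0,0.6,0],[0,0,0,0.16,0,0.8,0],[0,0,0,0.16,0,0.9,0]],
])

```text
time_s: 7.93
position: [0.5687, -0.1763, 0.1737]
tool_rot: [-180.0, -0.0, 95.4]
ft_force: [0.4, -0.4, -0.9]
opening: 0.149
grasp_force: 30.0
```

Request:
servo_tool([
  [[0,0,0,0,0,0,0],[0,0,0,0,0,0,0],[0,0,0,0,0,0,0],[0,0,0,0,0,0,0]],
])

```text
time_s: 8.27
position: [0.569, -0.1765, 0.1744]
tool_rot: [180.0, 0.0, 95.4]
ft_force: [-0.2, 0.3, -1.6]
opening: 0.151
grasp_force: 30.0
```

```bash
python3 - <<'E'
from h import *
where(); v=snap("wrist","w5.png");g=v["p"].astype(float).mean(2)
np.set_printoptions(linewidth=250,threshold=9999)
s=env.read_state();P=s["position"];y=np.radians(s["tool_rot"][2]);tx=np.array([np.cos(y),np.sin(y),0]);ty=np.array([np.sin(y),-np.cos(y),0])
print(g[168:212,[248,254,255,256,263]].astype(int).T)
print(g[181:200:2,244:270].astype(int))
for r in (185,186,187): S=onz(v,255,r,.08);print(r,(S-P)@tx,(S-P)@ty)
E
```

```text
t8.27 [ 0.569  -0.1765  0.1744] [1.7999e+02 1.0000e-02 9.5440e+01] F [-0.2  0.3 -1.6] op 0.151 gf 30.0
[[ 73  72  76  74  75 102 204 253 255 255 255 255 255 255 255 255 255 255 255 255 255 255 255 255 255 255 255 254 254 254 254 254 255 255 254 247 187 113  87  84  84  83  88  86]
 [ 46  43  46  50  51  67 134 212 233 235 237 234 236 234 229 168  95  94 112 121 120 123 125 126 122 125 127 124 129 147 162 161 155 152 152 130 103  87  87  88  86  88  87  87]
 [ 49  50  50  47  52  62 127 190 215 220 222 219 221 218 205 149  86  91 117 129 128 128 129 129 126 129 127 128 131 129 131 132 128 130 126 115  95  89  89  86  88  88  86  89]
 [ 56  57  55  51  55  71 139 212 228 229 231 231 231 230 220 163  95  95 119 128 124 125 127 125 126 128 122 125 128 146 156 159 162 160 145 123  98  90  91  85  88  89  89  87]
 [ 74  74  71  73  72 114 219 253 255 255 255 255 255 255 255 255 255 255 255 255 255 255 255 255 255 255 255 255 255 255 255 255 255 255 255 253 228 139  94  91  89  92  93  88]]
[[ 78 144 244 255 255 255 255 255 255 253 234 218 230 251 255 255 255 255 255 255 250 168  83  76  76
[... 410 characters left out ...]
51 171  86  78  81  77]
 [ 77 139 237 254 255 255 255 254 247 170 126 129 125 135 219 253 255 255 255 255 250 168  82  82  78  78]
 [ 77 132 234 253 255 255 255 254 247 172 125 129 128 138 220 253 255 255 255 255 251 170  85  76  78  80]
 [ 78 120 214 252 254 255 255 254 248 172 124 128 125 137 219 253 255 255 255 255 251 169  84  81  75  78]
 [ 75 115 214 252 254 255 255 254 252 214 147 129 146 198 249 254 255 255 255 255 251 172  86  79  79  80]
 [ 76 116 215 252 254 255 255 255 253 233 161 132 159 232 254 255 255 255 255 255 251 167  87  81  77  80]]
185 0.0057084620671846 0.0002614982028270027
186 0.004644389875023237 0.00026046816241314687
187 0.0035781760582138788 0.0002594360488692624
```

Request:
servo_tool([
  [[0,0,0,0.03,0.01,0,0],[0,0,0,0.06,0.01,0.1,0],[0,0,0,0.06,0.01,0.2,0],[0,0,0,0.06,0.01,0.3,0],[0,0,0,0.06,0.01,0.4,0]],
])

```text
time_s: 8.73
position: [0.5689, -0.1758, 0.1701]
tool_rot: [-180.0, -0.0, 95.4]
ft_force: [0.0, 0.2, -0.4]
opening: 0.149
grasp_force: 30.0
```

Request:
servo_tool([
  [[0,0,0,0,0,0.05,0],[0,0,0,0,0,0.1,0]],
])

```text
time_s: 8.9
position: [0.5689, -0.1758, 0.1691]
tool_rot: [-180.0, -0.0, 95.4]
ft_force: [0.7, -0.4, -0.2]
opening: 0.148
grasp_force: 30.0
```

Request:
servo_tool([
  [[0,0,0,0,0,0.2,0],[0,0,0,0,0,0.4,0],[0,0,0,0,0,0.6,0],[0,0,0,0,0,0.8,0],[0,0,0,0,0,1.0,0]],
])

```text
time_s: 9.32
position: [0.5689, -0.1758, 0.1589]
tool_rot: [-180.0, -0.0, 95.4]
ft_force: [0.0, 0.1, -1.0]
opening: 0.148
grasp_force: 30.0
```

Request:
servo_tool([
  [[0,0,0,0,0,0.1,0],[0,0,0,0,0,0.2,0]],
])

```text
time_s: 9.48
position: [0.5689, -0.1758, 0.157]
tool_rot: [-180.0, -0.0, 95.4]
ft_force: [-0.8, -0.1, -0.3]
opening: 0.151
grasp_force: 30.0
```

Request:
servo_tool([
  [[0,0,0,0,0,0.1,0],[0,0,0,0,0,0.2,0]],
])

```text
time_s: 9.65
position: [0.569, -0.1758, 0.1552]
tool_rot: [180.0, 0.0, 95.4]
ft_force: [1.2, 0.4, 0.6]
opening: 0.147
grasp_force: 30.0
```

Request:
servo_tool([
  [[0,0,0,0,0,0.1,0],[0,0,0,0,0,0.2,0]],
])

```text
time_s: 9.82
position: [0.569, -0.1758, 0.1532]
tool_rot: [180.0, 0.0, 95.4]
ft_force: [0.5, -1.1, 0.0]
opening: 0.146
grasp_force: 30.0
```

Request:
servo_tool([
  [[0,0,0,0,0,0.1,0],[0,0,0,0,0,0.2,0]],
])

```text
time_s: 9.98
position: [0.569, -0.1758, 0.1512]
tool_rot: [180.0, 0.0, 95.4]
ft_force: [0.5, -0.2, -0.8]
opening: 0.148
grasp_force: 30.0
```

Request:
servo_tool([
  [[0,0,0,0,0,0.1,0],[0,0,0,0,0,0.2,0]],
])

```text
time_s: 10.15
position: [0.569, -0.1758, 0.1492]
tool_rot: [180.0, -0.0, 95.4]
ft_force: [-0.1, 0.8, -0.4]
opening: 0.149
grasp_force: 30.0
```

Request:
servo_tool([
  [[0,0,0,0,0,0.1,0],[0,0,0,0,0,0.2,0]],
])

```text
time_s: 10.32
position: [0.569, -0.1758, 0.1472]
tool_rot: [-180.0, 0.0, 95.4]
ft_force: [0.2, -0.2, -0.3]
opening: 0.146
grasp_force: 30.0
```

Request:
servo_tool([
  [[0,0,0,0,0,0.1,0],[0,0,0,0,0,0.2,0]],
])

```text
time_s: 10.48
position: [0.569, -0.1758, 0.1452]
tool_rot: [180.0, 0.0, 95.4]
ft_force: [0.8, -0.3, -0.7]
opening: 0.147
grasp_force: 30.0
```

Tip is 26 mm below the top with no contact yet; continuing.

Request:
servo_tool([
  [[0,0,0,0,0,0.1,0],[0,0,0,0,0,0.2,0]],
])

```text
time_s: 10.65
position: [0.569, -0.1758, 0.1432]
tool_rot: [180.0, 0.0, 95.4]
ft_force: [-0.2, -0.9, -0.6]
opening: 0.148
grasp_force: 30.0
```

Request:
servo_tool([
  [[0,0,0,0,0,0.1,0],[0,0,0,0,0,0.2,0]],
])

```text
time_s: 10.82
position: [0.5691, -0.1759, 0.1414]
tool_rot: [180.0, 0.0, 95.4]
ft_force: [-2.2, -0.1, 5.3]
opening: 0.147
grasp_force: 30.0
```

Request:
servo_tool([
  [[0,0,0,0,0,0.1,0],[0,0,0,0,0,0.2,0]],
])

```text
time_s: 10.98
position: [0.5691, -0.1759, 0.1401]
tool_rot: [180.0, 0.0, 95.4]
ft_force: [-2.0, 1.1, 5.0]
opening: 0.149
grasp_force: 30.0
```

Request:
servo_tool([
  [[0,0,0,0,0,0.1,0],[0,0,0,0,0,0.2,0]],
])

```text
time_s: 11.15
position: [0.5691, -0.1759, 0.138]
tool_rot: [180.0, 0.0, 95.4]
ft_force: [-2.8, 0.5, 5.1]
opening: 0.149
grasp_force: 30.0
```

Request:
servo_tool([
  [[0,0,0,0,0,0.1,0],[0,0,0,0,0,0.2,0],[0,0,0,0,0,0.3,0],[0,0,0,0,0,0.4,0]],
])

```text
time_s: 11.48
position: [0.5691, -0.1759, 0.1338]
tool_rot: [180.0, 0.0, 95.4]
ft_force: [-1.8, 0.7, 5.3]
opening: 0.141
grasp_force: 30.0
```

Request:
servo_tool([
  [[0,0,0,0,0,0.05,0],[0,0,0,0,0,0.1,0]],
])

```text
time_s: 11.65
position: [0.5691, -0.1759, 0.1326]
tool_rot: [180.0, 0.0, 95.4]
ft_force: [-1.5, 1.5, 4.8]
opening: 0.147
grasp_force: 30.0
```

Request:
servo_tool([
  [[0,0,0,0,0,0.04,0]],
])

```text
time_s: 11.73
position: [0.5691, -0.1758, 0.1321]
tool_rot: [180.0, 0.0, 95.4]
ft_force: [-2.7, 1.1, 4.8]
opening: 0.146
grasp_force: 30.0
```

```bash
python3 -c "
from h import *
where()"
```

```text
t11.73 [ 0.5691 -0.1758  0.1321] [1.7998e+02 1.0000e-02 9.5440e+01] F [-2.7  1.1  4.8] op 0.146 gf 30.0
```

Request:
servo_tool([
  [[0,0,0,0,0,0.04,0]],
])

```text
time_s: 11.82
position: [0.5691, -0.1759, 0.1316]
tool_rot: [180.0, 0.0, 95.4]
ft_force: [-1.9, 1.1, 5.2]
opening: 0.147
grasp_force: 30.0
```

Request:
servo_tool([
  [[0,0,0,0,0,0.04,0]],
])

```text
time_s: 11.9
position: [0.5691, -0.1759, 0.1311]
tool_rot: [180.0, 0.0, 95.4]
ft_force: [-1.5, 0.6, 5.4]
opening: 0.146
grasp_force: 30.0
```

Request:
servo_tool([
  [[0,0,0,0,0,0.03,0]],
])

```text
time_s: 11.98
position: [0.5691, -0.1759, 0.1308]
tool_rot: [180.0, 0.0, 95.4]
ft_force: [-1.8, 1.1, 5.1]
opening: 0.148
grasp_force: 30.0
```

Request:
servo_tool([
  [[0,0,0,0,0,0.03,0]],
])

```text
time_s: 12.07
position: [0.5691, -0.1759, 0.1305]
tool_rot: [180.0, 0.0, 95.4]
ft_force: [-1.7, 1.5, 5.5]
opening: 0.147
grasp_force: 30.0
```

Request:
servo_tool([
  [[0,0,0,0,0,0.03,0]],
])

```text
time_s: 12.15
position: [0.5691, -0.1759, 0.1302]
tool_rot: [180.0, 0.0, 95.4]
ft_force: [-2.0, 0.9, 4.2]
opening: 0.149
grasp_force: 30.0
```

Request:
servo_tool([
  [[0,0,0,0,0,0.03,0]],
])

```text
time_s: 12.23
position: [0.5691, -0.1759, 0.1299]
tool_rot: [180.0, 0.0, 95.4]
ft_force: [-1.3, 0.9, 4.5]
opening: 0.151
grasp_force: 30.0
```

Request:
servo_tool([
  [[0,0,0,0,0,0.03,0]],
])

```text
time_s: 12.32
position: [0.5691, -0.1759, 0.1296]
tool_rot: [180.0, 0.0, 95.4]
ft_force: [-1.2, 1.1, 4.9]
opening: 0.148
grasp_force: 30.0
```

Request:
servo_tool([
  [[0,0,0,0,0,0.03,0]],
])

```text
time_s: 12.4
position: [0.5691, -0.1759, 0.1295]
tool_rot: [180.0, 0.0, 95.4]
ft_force: [-2.4, 1.0, 7.2]
opening: 0.143
grasp_force: 30.0
```

```bash
python3 - <<'E'
from h import *
where(); a=snap("side","side6.png");b=snap("scene","scene6.png")
k=lambda p,x,y:cv2.resize(np.ascontiguousarray(p[y:y+75,x:x+66+34,::-1]),None,fx=4,fy=4,interpolation=cv2.INTER_CUBIC)
cv2.imwrite("pics/c6.png",np.hstack([k(a["p"],245,90),k(b["p"],75,170)]))
E
```

```text
t12.40 [ 0.5691 -0.1759  0.1295] [1.7999e+02 1.0000e-02 9.5440e+01] F [-2.4  1.   7.2] op 0.143 gf 30.0
```

View pics/c6.png

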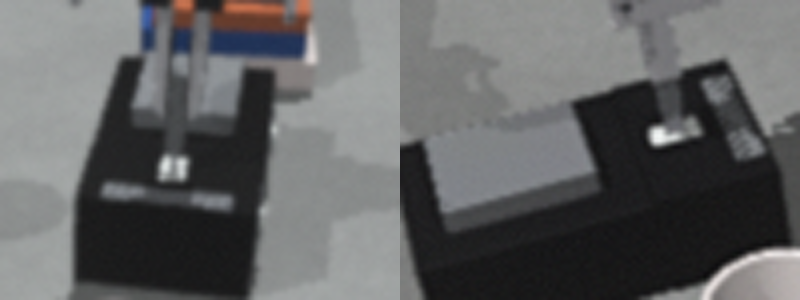

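The pack now stands proud of the speaker in both views, and the force has started to rise at the stop. One more small press, a hold, then straight up.

Request:
servo_tool([
  [[0,0,0,0,0,0.02,0],[0,0,0,0,0,0.02,0]],
])

```text
time_s: 12.67
position: [0.5691, -0.1759, 0.1295]
tool_rot: [180.0, 0.0, 95.4]
ft_force: [-2.1, 0.8, 5.4]
opening: 0.144
grasp_force: 30.0
```

Request:
servo_tool([
  [[0,0,0,0,0,-0.3,0],[0,0,0,0,0,-1.0,0],[0,0,0,0,0,-1.8,0],[0,0,0,0,0,-2.6,0],[0,0,0,0,0,-3.4,0]],
])

```text
time_s: 13.08
position: [0.5691, -0.1759, 0.1639]
tool_rot: [180.0, 0.0, 95.4]
ft_force: [-0.2, 0.2, 0.6]
opening: 0.147
grasp_force: 30.0
```

Request:
servo_tool([
  [[0,0,0,0,0,-0.8,0],[0,0,0,0,0,-1.6,0],[0,0,0,0,0,-2.6,0],[0,0,0,0,0,-3.6,0],[0,0,0,0,0,-4.4,0]],
])

```text
time_s: 13.5
position: [0.5693, -0.176, 0.2086]
tool_rot: [179.9, 0.0, 95.4]
ft_force: [-0.5, -0.1, -0.4]
opening: 0.147
grasp_force: 30.0
```

```bash
python3 - <<'E'
from h import *
where();plan([.5474,.2133,.206],75.0,0,4)
E
```

```text
t13.50 [ 0.5693 -0.176   0.2086] [1.7994e+02 4.0000e-02 9.5440e+01] F [-0.5 -0.1 -0.4] op 0.147 gf 30.0
call 0 [[[0.0, 0.0, 1.0, 1.95, 0.08, 0.01, 0], [0.0, 0.0, 2.0, 3.9, 0.15, 0.02, 0], [0.0, 0.0, 3.1, 5.84, 0.23, 0.04, 0], [0.0, 0.0, 4.1, 7.79, 0.3, 0.05, 0], [0.0, 0.0, 5.1, 9.74, 0.38, 0.06, 0]]]
call 1 [[[0.0, 0.0, 1.0, 1.95, -0.1, 0.01, 0], [0.0, 0.0, 2.0, 3.89, -0.2, 0.02, 0], [0.0, 0.0, 3.1, 5.84, -0.29, 0.04, 0], [0.0, 0.0, 4.1, 7.79, -0.39, 0.05, 0], [0.0, 0.0, 5.1, 9.73, -0.49, 0.06, 0]]]
call 2 [[[0.0, 0.0, 1.0, 1.93, -0.27, 0.01, 0], [0.0, 0.0, 2.0, 3.86, -0.54, 0.03, 0], [0.0, 0.0, 3.1, 5.79, -0.81, 0.04, 0], [0.0, 0.0, 4.1, 7.72, -1.09, 0.05, 0], [0.0, 0.0, 5.1, 9.65, -1.36, 0.06, 0]]]
call 3 [[[0.0, 0.0, 1.0, 1.9, -0.44, 0.01, 0], [0.0, 0.0, 2.0, 3.8, -0.88, 0.03, 0], [0.0, 0.0, 3.1, 5.7, -1.33, 0.04, 0], [0.0, 0.0, 4.1, 7.59, -1.77, 0.05, 0], [0.0, 0.0, 5.1, 9.49, -2.21, 0.06, 0]]]
```

Request:
servo_tool([
  [[0,0,1.0,1.95,0.08,0,0],[0,0,2.0,3.9,0.15,0,0],[0,0,3.1,5.84,0.23,0,0],[0,0,4.1,7.8,0.3,0,0],[0,0,5.1,9.74,0.38,0,0]],
])

```text
time_s: 13.92
position: [0.5635, -0.0777, 0.2077]
tool_rot: [180.0, 0.0, 90.3]
ft_force: [0.3, -0.3, -0.3]
opening: 0.145
grasp_force: 30.0
```

Request:
servo_tool([
  [[0,0,1.0,1.95,-0.1,0,0],[0,0,2.0,3.9,-0.2,0,0],[0,0,3.1,5.84,-0.3,0,0],[0,0,4.1,7.8,-0.4,0,0],[0,0,5.1,9.73,-0.5,0,0]],
])

```text
time_s: 14.33
position: [0.5579, 0.0198, 0.2077]
tool_rot: [180.0, -0.0, 85.2]
ft_force: [-0.5, 0.5, -0.6]
opening: 0.148
grasp_force: 30.0
```

Request:
servo_tool([
  [[0,0,1.0,1.93,-0.27,0,0],[0,0,2.0,3.86,-0.54,0,0],[0,0,3.1,5.8,-0.81,0,0],[0,0,4.1,7.7,-1.09,0,0],[0,0,5.1,9.65,-1.36,0,0]],
])

```text
time_s: 14.75
position: [0.5524, 0.117, 0.2077]
tool_rot: [180.0, -0.0, 80.1]
ft_force: [-0.6, -0.3, -1.1]
opening: 0.15
grasp_force: 30.0
```

Request:
servo_tool([
  [[0,0,1.4,2.8,-0.65,0,0],[0,0,2.8,5.3,-1.23,0,0],[0,0,4.0,7.4,-1.72,0,0],[0,0,4.8,8.8,-2.05,0,0],[0,0,5.1,9.49,-2.21,0,0]],
])

```text
time_s: 15.17
position: [0.5466, 0.2151, 0.2076]
tool_rot: [180.0, -0.0, 75.1]
ft_force: [0.4, 0.7, 0.1]
opening: 0.147
grasp_force: 30.0
```

Request:
servo_tool([
  [[0,0,0,0,0,0,0],[0,0,0,0,0,0,0],[0,0,0,0,0,0,0],[0,0,0,0,0,0,0],[0,0,0,0,0,0,0]],
])

```text
time_s: 15.58
position: [0.5471, 0.2126, 0.2071]
tool_rot: [180.0, 0.0, 75.0]
ft_force: [-0.3, 0.7, -0.9]
opening: 0.151
grasp_force: 30.0
```

```bash
python3 - <<'E'
from h import *
where();snap("wrist","w7.png");plan([.5474,.2133,.165],75.0,0,1)
v=load("w3.png");w=load("w7.png");np.set_printoptions(linewidth=200)
for r in range(181,206,3): print(r,v["p"][r,250:261].mean(1).astype(int),w["p"][r,250:261].mean(1).astype(int))
E
```

```text
t15.58 [0.5471 0.2126 0.2071] [180.     0.    74.98] F [-0.3  0.7 -0.9] op 0.151 gf 30.0
call 0 [[[0.0, 0.0, 0.0, 0.01, 0.0, 0.84, 0], [0.0, 0.0, 0.0, 0.03, 0.01, 1.68, 0], [0.0, 0.0, 0.0, 0.04, 0.01, 2.52, 0], [0.0, 0.0, 0.0, 0.06, 0.02, 3.37, 0], [0.0, 0.0, 0.0, 0.07, 0.02, 4.21, 0]]]
181 [73 71 72 73 73 71 72 73 72 72 72] [202 174 112  84  85  83 103 143 183 204 208]
184 [50 51 55 59 63 66 63 58 53 52 54] [207 189 155 138 130 130 133 159 187 206 208]
187 [ 64  66  72 100 120 124 120 108  75  66  68] [210 210 210 191 142 120 129 175 202 208 209]
190 [ 68  66  76  99 121 131 126 106  75  65  64] [209 210 207 183 136 118 126 175 203 208 209]
193 [ 61  65  76 100 119 127 125 106  79  66  62] [210 210 205 176 133 111 127 169 197 208 210]
196 [ 62  67  77  99 119 126 119 110  83  67  63] [209 211 203 179 133 114 126 163 195 208 209]
199 [ 62  66  76 100 117 126 120 106  81  65  65] [207 203 195 168 127 112 125 163 197 207 210]
202 [ 66  68  79 105 118 122 118 105  87  70  65] [188 182 167 138 116 109 114 141 171 186 193]
205 [81 81 83 86 86 85 85 85 87 85 85] [80 87 80 81 80 78 80 80 79 85 80]
```

Request:
servo_tool([
  [[0,0,0,0.03,0.01,0.9,0],[0,0,0,0.06,0.02,1.8,0],[0,0,0,0.07,0.02,2.8,0],[0,0,0,0.07,0.02,3.6,0],[0,0,0,0.07,0.02,4.2,0]],
])

```text
time_s: 16.05
position: [0.5464, 0.2138, 0.1629]
tool_rot: [-179.9, 0.1, 75.0]
ft_force: [-0.3, -0.2, -1.0]
opening: 0.147
grasp_force: 30.0
```

Request:
servo_tool([
  [[0,0,0,0,0,0,0],[0,0,0,0,0,0,0],[0,0,0,0,0,0,0],[0,0,0,0,0,0,0],[0,0,0,0,0,0,0]],
])

```text
time_s: 16.47
position: [0.5477, 0.2141, 0.1657]
tool_rot: [179.9, -0.0, 75.0]
ft_force: [-0.8, -0.1, -1.8]
opening: 0.147
grasp_force: 30.0
```

```bash
python3 - <<'E'
from h import *
where();v=snap("wrist","w8.png");plan([.5474,.2133,.152],75.0,0,1)
cv2.imwrite("pics/w8b.png",cv2.resize(v["p"][130:220,200:310,::-1],None,fx=5,fy=5,interpolation=cv2.INTER_CUBIC))
E
```

```text
t16.47 [0.5477 0.2141 0.1657] [ 1.7994e+02 -3.0000e-02  7.5040e+01] F [-0.8 -0.1 -1.8] op 0.147 gf 30.0
call 0 [[[0.0, 0.0, 0.0, -0.02, 0.0, 0.27, 0], [0.0, 0.0, 0.0, -0.03, 0.0, 0.55, 0], [0.0, 0.0, 0.0, -0.05, 0.0, 0.82, 0], [0.0, 0.0, 0.0, -0.06, 0.0, 1.09, 0], [0.1, 0.0, 0.0, -0.08, 0.0, 1.36, 0]]]
```

View pics/w8b.png

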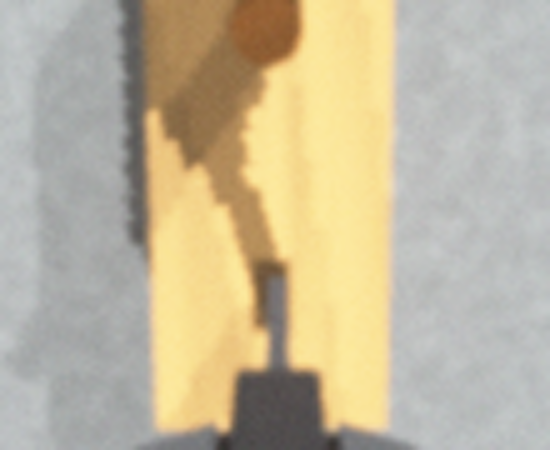

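The socket's dark mouth spans columns about 255 to 289, and the blade, at 267 to 285, hangs above it about half a millimetre to the right. I will correct slightly and descend.

Request:
servo_tool([
  [[0,0,0,-0.04,-0.03,0.2,0],[0,0,0,-0.06,-0.04,0.4,0],[0,0,0,-0.06,-0.04,0.6,0],[0,0,0,-0.06,-0.04,0.75,0],[0,0,0,-0.06,-0.04,0.85,0]],
])

```text
time_s: 16.93
position: [0.5465, 0.2135, 0.1561]
tool_rot: [-180.0, 0.0, 75.0]
ft_force: [0.7, -0.3, -0.9]
opening: 0.147
grasp_force: 30.0
```

Request:
servo_tool([
  [[0,0,0,0,0,0.1,0],[0,0,0,0,0,0.2,0],[0,0,0,0,0,0.3,0]],
])

```text
time_s: 17.18
position: [0.5468, 0.2135, 0.1535]
tool_rot: [180.0, -0.0, 75.0]
ft_force: [-1.2, 0.1, -1.1]
opening: 0.144
grasp_force: 30.0
```

Request:
servo_tool([
  [[0,0,0,0,0,0.1,0],[0,0,0,0,0,0.2,0],[0,0,0,0,0,0.3,0]],
])

```text
time_s: 17.43
position: [0.5467, 0.2135, 0.1505]
tool_rot: [180.0, -0.0, 75.0]
ft_force: [-0.7, -0.0, -0.1]
opening: 0.144
grasp_force: 30.0
```

Request:
servo_tool([
  [[0,0,0,0,0,0.4,0],[0,0,0,0,0,0.9,0],[0,0,0,0,0,1.4,0],[0,0,0,0,0,1.9,0],[0,0,0,0,0,2.4,0]],
])

```text
time_s: 17.85
position: [0.5465, 0.2135, 0.1257]
tool_rot: [-180.0, 0.0, 75.0]
ft_force: [0.0, 0.4, -0.9]
opening: 0.149
grasp_force: 30.0
```

Request:
servo_tool([
  [[0,0,0,0,0,0.5,0],[0,0,0,0,0,1.0,0],[0,0,0,0,0,1.5,0],[0,0,0,0,0,1.9,0],[0,0,0,0,0,2.3,0]],
])

```text
time_s: 18.27
position: [0.5467, 0.2135, 0.103]
tool_rot: [-180.0, 0.0, 75.0]
ft_force: [0.5, -1.0, -0.7]
opening: 0.148
grasp_force: 30.0
```

Request:
servo_tool([
  [[0,0,0,0,0,0.2,0],[0,0,0,0,0,0.4,0],[0,0,0,0,0,0.5,0],[0,0,0,0,0,0.6,0],[0,0,0,0,0,0.65,0]],
])

```text
time_s: 18.68
position: [0.5468, 0.2135, 0.0971]
tool_rot: [180.0, -0.0, 75.0]
ft_force: [-0.4, 0.8, -0.5]
opening: 0.143
grasp_force: 30.0
```

Request:
servo_tool([
  [[0,0,0,0,0,0.0,0],[0,0,0,0,0,0.03,0]],
])

```text
time_s: 18.85
position: [0.5469, 0.2135, 0.0969]
tool_rot: [180.0, -0.0, 75.0]
ft_force: [0.3, -0.3, -1.3]
opening: 0.147
grasp_force: 30.0
```

Request:
servo_tool([
  [[0,0,0,0,0,0.04,0],[0,0,0,0,0,0.07,0],[0,0,0,0,0,0.07,0]],
])

```text
time_s: 19.1
position: [0.5469, 0.2135, 0.0963]
tool_rot: [180.0, -0.0, 75.0]
ft_force: [0.2, -0.2, 0.9]
opening: 0.148
grasp_force: 30.0
```

Request:
servo_tool([
  [[0,0,0,0,0,0,0.2],[0,0,0,0,0,0,0.3],[0,0,0,0,0,0,0.4],[0,0,0,0,0,0,0.4],[0,0,0,0,0,0,0.4]],
])

```text
time_s: 19.52
position: [0.5467, 0.2135, 0.0961]
tool_rot: [180.0, -0.0, 75.0]
ft_force: [-0.1, 0.4, 0.2]
opening: 0.396
grasp_force: 0.0
```

Request:
servo_tool([
  [[0,0,0,0,0,-0.8,0.4],[0,0,0,0,0,-2.0,0.4],[0,0,0,0,0,-3.5,0.4],[0,0,0,0,0,-5.0,0.4],[0,0,0,0,0,-6.5,0.4]],
])

```text
time_s: 19.93
position: [0.5471, 0.2136, 0.1632]
tool_rot: [179.9, -0.0, 75.0]
ft_force: [-0.3, -0.1, 0.4]
opening: 0.399
grasp_force: 0.0
```

Request:
servo_tool([
  [[0,0,0,0,0,-1.5,0.4],[0,0,0,0,0,-3.0,0.4],[0,0,0,0,0,-4.5,0.4],[0,0,0,0,0,-6.0,0.4],[0,0,0,0,0,-6.8,0.4]],
])

```text
time_s: 20.35
position: [0.5478, 0.2138, 0.2327]
tool_rot: [179.8, -0.1, 75.0]
ft_force: [-0.3, -0.7, 0.0]
opening: 0.397
grasp_force: 0.0
```

Request:
servo_tool([
  [[0,0,0,2,0,0,0.4],[0,0,0,5,0,0,0.4],[0,0,0,8,0,0,0.4],[0,0,0,10,0,0,0.4],[0,0,0,10,0,0,0.4]],
])

```text
time_s: 20.77
position: [0.5727, 0.313, 0.2295]
tool_rot: [180.0, -0.1, 75.2]
ft_force: [0.5, -0.9, -0.3]
opening: 0.4
grasp_force: 0.0
```

```bash
python3 - <<'E'
from h import *
where(); a=snap("side","side9.png");b=snap("scene","scene9.png")
k=lambda p,x,y:cv2.resize(np.ascontiguousarray(p[y:y+75,x:x+100,::-1]),None,fx=4,fy=4,interpolation=cv2.INTER_CUBIC)
cv2.imwrite("pics/c9.png",np.vstack([np.hstack([k(a["p"],245,90),k(b["p"],75,170)]),np.hstack([k(a["p"],205,190),k(b["p"],230,130)])]))
E
```

```text
t20.77 [0.5727 0.313  0.2295] [ 1.7998e+02 -7.0000e-02  7.5210e+01] F [ 0.5 -0.9 -0.3] op 0.4 gf 0.0
```

View pics/c9.png

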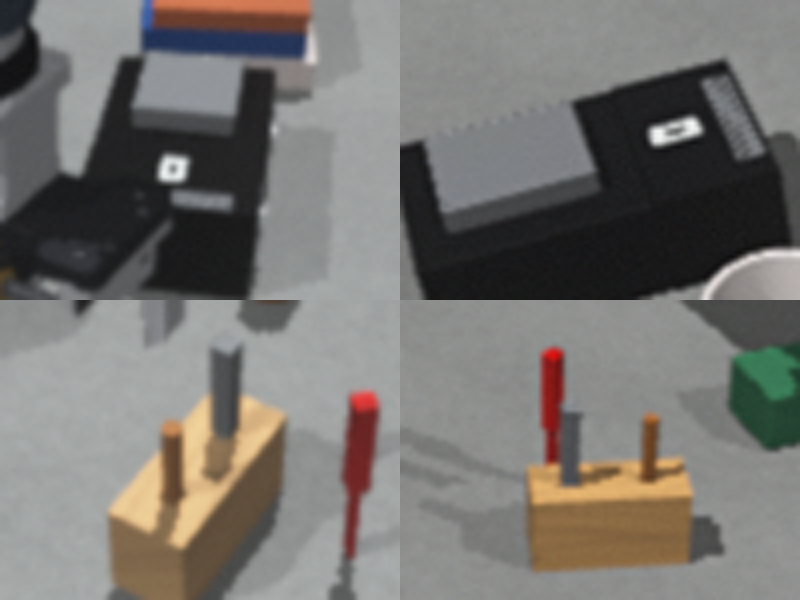

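The pictures show the key upright and fully down in its socket, the pencil in place, and the pack raised by about 18 mm (its side face is about 6 px high). Nothing is touching the robot.

Request:
servo_tool([
  [[0,0,0,0,0,0,0.4],[0,0,0,0,0,0,0.4],[0,0,0,0,0,0,0.4],[0,0,0,0,0,0,0.4],[0,0,0,0,0,0,0.4]],
])

```text
time_s: 21.28
position: [0.5726, 0.3096, 0.2292]
tool_rot: [180.0, -0.0, 75.0]
ft_force: [0.4, -0.2, 0.4]
opening: 0.403
grasp_force: 0.0
```

```bash
python3 -c "
from h import *
where();print(env.finish_job())"
```

```text
t21.28 [0.5726 0.3096 0.2292] [179.99  -0.    75.  ] F [ 0.4 -0.2  0.4] op 0.403 gf 0.0
the job is handed in; nothing more can be done
None
```

I handed the job in at 21.3 s of 58 s, but the hand-in returned no verdict: the latch is down to its stop (highest wrist force I read while pressing was about 7 N), the last pictures show the pack up by about 18 mm, the key fully down in its own socket and the pencil in place, and the arm felt no unexpected contact.

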